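Unload the bench lathe's catch tray

TASK

The bench lathe has finished a pair of bottom-bracket cups: draw its catch tray right out, take both cups over to the grey tote and set them down gently in it, standing on their flanges at least a finger's width apart, and put the plain bar end in the scrap pail. Then push the emptied tray fully home for the next job. Leave the tote, the pail and everything else on the bench where they stand.

Things in the scene. Friction and masses are not known exactly. Their poses are not given: they have to be found in the camera images.
- lathe: The lathe (fixed). Origin on the bench under the middle of the face of its discharge housing; the housing, 262 mm wide and 124 mm high with a clear cover, runs 250 mm along +y, then the cabin, 430 mm high and 540 mm wide. Home, 70 mm of the tray stand out of the face along -y and the parts lie under the cover; right out, 270 mm stand out.
- catch_tray (a joint): Slide of the steel catch tray at the end of the lathe, in m: 0 = fully home (end stop), 0.20 = right out (end stop). It slides level, outwards along -y of tray_handle, against about 2.5 N of friction, and stays where it is left. The tray is 216 mm wide, 270 mm long, of 3 mm sheet; its inner floor lies 12 mm above the bench, its rim 50 mm.
- tray_handle (a point): Middle of the tray's bar handle: a level round steel bar 12 mm thick and 110 mm long along this frame's x, 40 mm in front of the tray's front wall and 42 mm above the bench. -y of this frame is the way out, +y the way home.
- cup1_mid (a point): Centre (half-way up) of a finished aluminium bottom-bracket cup, 25 mm high, about 60 g: below a notched flange 44 mm in diameter and 12 mm high, above it a threaded barrel 34.8 mm in diameter with an open bore. It stands in the tray on its flange, barrel up. z is its axis (up); origin 12.5 mm above its foot. The parts stand at least 60 mm apart between centres.
- cup2_mid (a point): Centre of the second cup, the same as the first.
- bar_end_mid (a point): Centre (half-way up) of the bar end, the scrap left of the bar stock: a plain solid aluminium cylinder, 45 mm in diameter, 34 mm high, 145 g, standing on end in the tray among the cups. z is its axis.
- tote_in (a point): Centre of the inner floor of the grey plastic tote, an open box 300 mm long (its x) by 200 mm (its y) and 75 mm high, walls and floor 4 mm, standing loose on the bench (0.8 kg). The floor lies 4 mm above the bench.
- pail_rim (a point): Centre of the mouth of the small plain steel scrap pail, round, tapering from 140 mm outside diameter at the mouth to 116 mm at the foot, 100 mm high, wall 3 mm, standing loose on the bench (0.7 kg); it is empty.
- oil_bottle: Bystander: white bottle, 52 mm in diameter, 150 mm high; origin at its foot.
- spanner: Bystander: steel spanner 190 mm long along its x, lying on the bench.
- crank_arm: Bystander: black crank arm lying flat, 170 mm between its axes; origin under its wide end, it runs along its x.
Mind the look-alikes: they are no part of the job. What is shaped like the part that bears cup1_mid but green or orange is not meant. Of the things that look like the part that bears pail_rim, take the one that is nearest to the robot's base at the start.

How it is judged:
By the outcome, as a careful person would: the job done as asked, in the order asked, and still so for the second after the job is handed in, with the robot touching nothing.
It also fails if it takes over 72 s, if anything falls off the work surface, if the arm or the gripper's body presses on something with over 40 N, if the wrist force passes 120 N, or if a joint passes its speed limit or range.

ROBOT

A 7-joint arm with a two-finger parallel gripper is mounted at the origin on the work surface. World frame = base frame: x ahead of the robot, y to its left, z up, the work surface at z = 0. Lengths are in m, angles in rad, forces in N, time in s.
With the tool pointing down it reaches from about 0.425 to 0.925 m from the base axis. Payload 6.8 kg.
Tool frame: the origin (TCP) lies at the very end of the fingers, on their centre line; the grasp point (between the pads) lies 19 mm behind it; z points along the fingers, y is the direction in which the jaws open and shut (so a half turn about z gives the same grasp; the last joint's range is limited). The gripper opens to 85 mm and grips with 20 to 120 N. Pads are 22 mm wide; open, the fingers measure 114 mm over their backs; the gripper's body (76 mm by 85 mm) begins 54 mm behind the grasp point. The pads swing forward as they close: fully open they stand 13 mm farther back than shut.
Start: joints at [1.112, 0.477, 0.022, 1.555, -0.011, 1.109, -0.083], TCP at [0.232, -0.634, 0.231] pointing down, gripper open.
Joint ranges: [-2.96, 2.96], [-0.34, 2.1], [-1.41, 1.46], [0.24, 2.44], [-1.37, 4.51], [0.17, 1.92], [-2.96, 2.96]. Speed limits (rad/s): [2.39, 2.39, 3.14, 3.14, 3.14, 3.14, 3.14].

INTERFACE

Orientations are given as [roll, pitch, yaw] about the fixed x, y, z axes, in that order (R = Rz(yaw) Ry(pitch) Rx(roll)).
In Python, from rig import bot gives the robot as it stands.
- The arm moves only by the shell command python3 -m handwheel 'ROWS' [FORCE]. ROWS is a JSON object of lists of equal length, an entry for each row: "translation": the shift along the tool's x, y, z in cm, a list of three; "rotation": the turn, a rotation vector about the tool's x, y, z in rad, a list of three; "claw": the gripper's target within -1 to 1 (fully open at 1, half-way at 0, shut at -1). A call has 1 to 20 rows; each row shifts and turns the commanded pose from where the row before left it, along the tool's axes as they then stand; what a row does not reach is not made up. A row lasts 1/8 s, in which the tool goes at most 62.5 mm and 10.7 degrees, less where a joint would pass 70% of its speed; a pose out of reach is approached as far as the arm can. A call is refused whole if a number of a shift passes 6.25 or a number of a turn 0.188, either way. A call with a gripper value outside its range is refused whole. The fingers move at their own pace and stop on an object; FORCE is the grip in N (left out, the last holds). Time passes only in rows, so rows that do not move let the fingers close. It gives the time, the measured TCP pose, the force and the opening at its end, in the units of the state.
- bot.observe(): the state, without advancing time (a new reading comes with each control period).
- bot.capture(name): name is "scene" or "top" or "wrist"; returns a dict with "frame" (420x560x3 uint8, red, green, blue), "vertical_fov" (degrees; the focal length in pixels is half the picture's height over the tangent of half this angle, whatever the lens; pixels are square), "cx", "cy" (the principal point, pixels), "world_to_cam" (4x4, takes a point from world to camera coordinates). Camera axes: x right, y up, looking along -z (the intrinsics and any distortion apply to the point x, -y, -z); pixel columns grow to the right and rows downward; lengths in m; the calibration is good to about 2 mm. A picture is of the moment at which its call begins. There is no depth.
- bot.close_job(): hands the job in, once; it reports no verdict.
The state is a dict: "time_s": time; "joint_pos": joint angles; "dq": joint speeds; "joint_efforts": joint torques, N m; "tool_pos": TCP position; "tcp_rot": TCP orientation; "wrist_force": force on the tool from outside, world axes, zero at the start; "wrist_torque": the same for the moment, N m; "finger_gap": opening from 0.0 (shut) to 1.0 (fully open).
Only numpy, scipy, OpenCV 4.12 (cv2) and the standard library are available. Lean on these libraries where they do the work, as an engineer would, in place of code of your own. Each camera call takes 0.05 s, during which the arm holds its last target. There are 200 camera calls.

## Working session

There is one attempt and no reset: what is moved stays moved. The work goes in short steps, Python scripts to look and compute and a shell command to move; the robot and the scene stay as the last step left them, time stands still between calls to the robot, and variables do not carry over. Pictures are saved under pics/ and viewed, about 8 in all and at most 12, crops included, and the job is handed in when it is done.

```bash
ls; mkdir -p pics; cat > h.py <<'E'
import numpy as np, cv2
from rig import bot
def snap(n,f):
    c=bot.capture(n); cv2.imwrite(f'pics/{f}.png',c['frame'][:,:,::-1]); 
    np.save(f'pics/{f}.npy',c,allow_pickle=True); return c
def load(f): return np.load(f'pics/{f}.npy',allow_pickle=True).item()
def ray(c,u,v):
    H=c['frame'].shape[0]; f=H/2/np.tan(np.radians(c['vertical_fov'])/2)
    d=np.array([(u-c['cx'])/f,-(v-c['cy'])/f,-1]); M=np.array(c['world_to_cam']); R=M[:3,:3];t=M[:3,3]
    return -R.T@t, R.T@d
def onz(c,u,v,z):
    o,d=ray(c,u,v); return o+d*(z-o[2])/d[2]
def proj(c,p):
    H=c['frame'].shape[0]; f=H/2/np.tan(np.radians(c['vertical_fov'])/2)
    M=np.array(c['world_to_cam']); q=M[:3,:3]@p+M[:3,3]
    return np.array([c['cx']-f*q[0]/q[2], c['cy']+f*q[1]/q[2]])
E
python3 - <<'E'
from h import *
np.set_printoptions(precision=4,suppress=True)
a=snap('scene','s0');b=snap('top','t0')
for c in(a,b): print({k:v for k,v in c.items() if k!='frame'})
print(bot.observe())
E
```

```text
pics
{'vertical_fov': 57.913578942838804, 'cx': 274.2770626741594, 'cy': 203.53094820029543, 'world_to_cam': array([[ 0.4347,  0.9006, -0.0004, -0.2637],
       [-0.5757,  0.2783,  0.7688,  0.2664],
       [ 0.6925, -0.334 ,  0.6394, -1.364 ],
       [ 0.    ,  0.    ,  0.    ,  1.    ]])}
{'vertical_fov': 51.95421103439871, 'cx': 276.3659995435315, 'cy': 206.43213360039732, 'world_to_cam': array([[-0.0207, -0.9996, -0.0212,  0.0455],
       [ 0.9858, -0.0239,  0.1662, -0.5637],
       [-0.1666, -0.0175,  0.9859, -1.15  ],
       [ 0.    ,  0.    ,  0.    ,  1.    ]])}
{'time_s': 0.1, 'joint_pos': array([ 1.1119,  0.4777,  0.0223,  1.5563, -0.0115,  1.1093, -0.0831]), 'dq': array([ 0.0004, -0.0019,  0.0017, -0.0042, -0.0004,  0.0006,  0.0003]), 'joint_efforts': array([  0.0039, -59.7762,   1.6133, -28.1956,   0.0128,   0.005 ,
         0.    ]), 'tool_pos': array([ 0.2318, -0.6334,  0.2305]), 'tcp_rot': array([-3.14  ,  0.0001,  0.3508]), 'wrist_force': array([ 0.6263, -0.121 ,  0.3804]), 'wrist_torque': array([ 0.0136, -0.0598,  0.0347]), 'finger_gap': 0.9985389167504306}
```

View pics/t0.png

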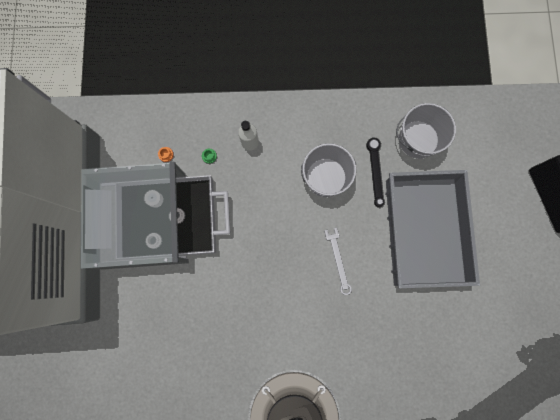

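View pics/s0.png

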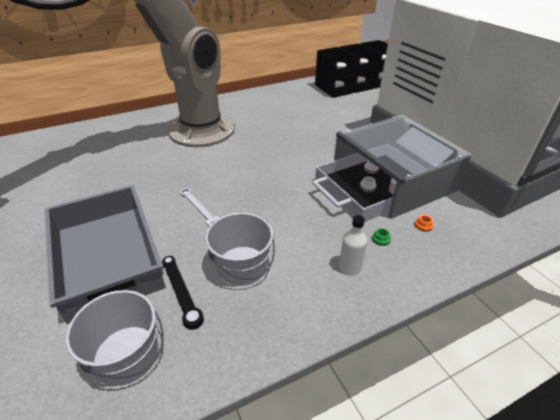

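```bash
python3 - <<'E'
from h import *
np.set_printoptions(precision=4,suppress=True)
t=load('t0'); s=load('s0')
a=cv2.resize(t['frame'][145:275,70:240],None,fx=3.5,fy=3.5,interpolation=cv2.INTER_CUBIC)
b=cv2.resize(s['frame'][110:260,300:480],None,fx=2.6,fy=2.6,interpolation=cv2.INTER_CUBIC)
im=np.zeros((455,600,3),np.uint8); im[:,:595]=a
cv2.imwrite('pics/c1.png',im[:,:,::-1]); cv2.imwrite('pics/c2.png',b[:,:,::-1])
for n,u,v,z in [('handle',226,213,.042),('h end a',228,194,.042),('h end b',228,232,.042),('trayfrontL',213,177,.05),('trayfrontR',214,252,.05),('housing fL',176,164,.124),('housing fR',178,262,.124),
 ('p1',153,198,.037),('p2',179,215,.046),('p3',153,240,.037),('pail1',329,168,.1),('pail2',428,128,.1),
 ('tote TL',390,172,.075),('TR',467,172,.075),('BR',477,286,.075),('BL',397,287,.075),('bottle',245,126,.15)]:
    print(n,onz(t,u,v,z))
for n,u,v,z in [('pail1',240,240,.1),('pail2',114,325,.1)]: print('s',n,onz(s,u,v,z))
# pail rim ellipse, tote contour
E
```

```text
handle [0.5504 0.1739 0.042 ]
h end a [0.6043 0.1682 0.042 ]
h end b [0.497  0.1684 0.042 ]
trayfrontL [0.6525 0.2094 0.05  ]
trayfrontR [0.4421 0.2059 0.05  ]
housing fL [0.6725 0.2957 0.124 ]
housing fR [0.4138 0.2859 0.124 ]
p1 [0.5991 0.3817 0.037 ]
p2 [0.5472 0.3047 0.046 ]
p3 [0.48   0.3785 0.037 ]
pail1 [ 0.6571 -0.1118  0.1   ]
pail2 [ 0.7619 -0.3848  0.1   ]
tote TL [ 0.6479 -0.2805  0.075 ]
TR [ 0.6425 -0.4891  0.075 ]
BR [ 0.3369 -0.4864  0.075 ]
BL [ 0.3386 -0.2788  0.075 ]
bottle [0.7633 0.1089 0.15  ]
s pail1 [ 0.6745 -0.1125  0.1   ]
s pail2 [ 0.7692 -0.379   0.1   ]
```

View pics/c1.png

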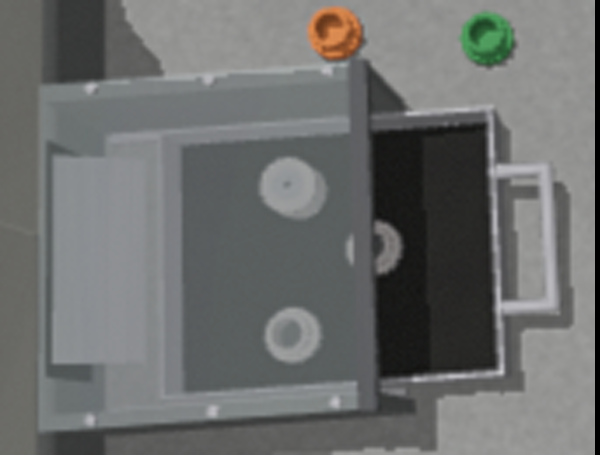

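Candidates: the parts in the tray are at top-view px (153,198), (179,215) and (153,240). The first has no bore and is the taller one, so it is the bar end. The other two have bores and are the grey cups. The orange (166,155) and green (209,156) cups on the bench are look-alikes. Pails are at (329,170) and (428,130), and (329,170) is nearer the base, so that is the one. The crop confirms the plain disc, two bored cups, and the handle at (226,213).

```bash
cat >> h.py <<'E'
def to(x,y,z,yaw=None):
    s=bot.observe(); p=s['tool_pos']; r,pi,w=s['tcp_rot']
    from scipy.spatial.transform import Rotation as Ro
    R=Ro.from_euler('xyz',s['tcp_rot']).as_matrix()
    print('t',round(s['time_s'],2),'shift cm',np.round(R.T@(np.array([x,y,z])-p)*100,2), 'rotz', None if yaw is None else round(w-yaw,3),'F',np.round(s['wrist_force'],1),'gap',round(s['finger_gap'],3))
E
python3 -m handwheel '{"translation":[[0,0,0],[0,0,0],[2.45,-5.7,0],[2.45,-5.7,0],[2.45,-5.7,0],[2.45,-5.7,0],[2.45,-5.7,0],[2.45,-5.7,0],[2.45,-5.7,0],[2.45,-5.7,0],[2.45,-5.7,0],[2.45,-5.7,0],[2.45,-5.7,0],[2.45,-5.7,0],[2.45,-5.7,0],[2.45,-5.7,0]],"rotation":[[0,0,0.16],[0,0,0.16],[0,0,0],[0,0,0],[0,0,0],[0,0,0],[0,0,0],[0,0,0],[0,0,0],[0,0,0],[0,0,0],[0,0,0],[0,0,0],[0,0,0],[0,0,0],[0,0,0]],"claw":[-0.15,-0.15,-0.15,-0.15,-0.15,-0.15,-0.15,-0.15,-0.15,-0.15,-0.15,-0.15,-0.15,-0.15,-0.15,-0.15]}' 40
python3 - <<'E'
from h import *
to(.55,.174,.1,.03)
snap('wrist','w1')
E
```

```text
time_s: 2.1
tool_pos: [0.5507, 0.1758, 0.231]
tcp_rot: [3.141, 0.0, 0.03]
wrist_force: [0.3, -0.1, -0.7]
finger_gap: 0.427
t 2.1 shift cm [-0.07  0.18 13.1 ] rotz 0.0 F [ 0.3 -0.1 -0.7] gap 0.427
```

View pics/w1.png

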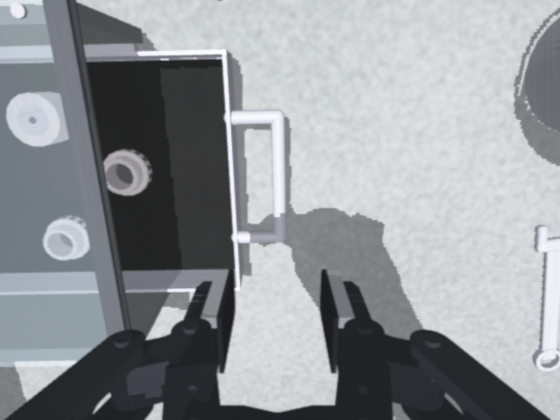

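The wrist view shows the handle bar at px (279,112)–(279,240), with the tray front wall to its left.

```bash
python3 - <<'E'
from h import *
np.set_printoptions(precision=4,suppress=True)
w=load('w1')
for n,u,v,z in [('bar',279,177,.042),('barT',278.5,120,.042),('barB',280,235,.042),('frontT',228,55,.05),('frontB',238,285,.05),('faceT',66,60,.124),('faceB',105,270,.124),('cup2',127,172,.03)]: print(n,onz(w,u,v,z))
print(proj(w,np.array([.55,.174,.0])))
to(.55,.174,.023,.03)
E
```

```text
bar [0.5523 0.1745 0.042 ]
barT [0.6024 0.1765 0.042 ]
barB [0.4961 0.1717 0.042 ]
frontT [0.6522 0.2182 0.05  ]
frontB [0.446  0.2109 0.05  ]
faceT [0.6415 0.309  0.124 ]
faceB [0.4977 0.3015 0.124 ]
cup2 [0.55   0.3156 0.03  ]
[279.1607 169.6341]
t 2.15 shift cm [-0.26  1.35 20.83] rotz 0.009 F [2.2 7.3 2.4] gap 0.426
```

```bash
python3 -m handwheel '{"translation":[[0,0,5],[0,0,5],[0,0,3],[0,0,0]],"rotation":[[0,0,0],[0,0,0],[0,0,0],[0,0,0]],"claw":[-0.15,-0.15,-0.15,-0.15]}'; python3 - <<'E'
from h import *
to(.551,.1745,.023,.035)
E
```

```text
time_s: 2.65
tool_pos: [0.5482, 0.1732, 0.0988]
tcp_rot: [3.14, 0.006, 0.031]
wrist_force: [0.1, -0.0, -0.6]
finger_gap: 0.426
t 2.65 shift cm [ 0.33 -0.13  7.58] rotz -0.004 F [ 0.1 -0.  -0.6] gap 0.426
```

```bash
python3 -m handwheel '{"translation":[[0.2,-0.1,3],[0,0,3],[0,0,1.6],[0,0,0],[0,0,0],[0,0,0],[0,0,0],[0,0,0]],"rotation":[[0,0,0],[0,0,0],[0,0,0],[0,0,0],[0,0,0],[0,0,0],[0,0,0],[0,0,0]],"claw":[-0.15,-0.15,-0.15,-0.15,-1,-1,-1,-1]}' 50; python3 - <<'E'
from h import *
to(.551+.2*.035,-.0255,.023,.035)
E
```

```text
time_s: 3.65
tool_pos: [0.5533, 0.1755, 0.0268]
tcp_rot: [-3.141, -0.002, 0.031]
wrist_force: [-0.9, -1.8, 6.3]
finger_gap: 0.117
t 3.65 shift cm [-0.15 20.11  0.38] rotz -0.004 F [-0.9 -1.8  6.3] gap 0.117
```

```bash
python3 -m handwheel '{"translation":[[0,1,0],[0,2,0],[0,3,0],[0,3,0],[0,3,0],[0,3,0],[0,2.5,0],[0,1.5,0],[0,1,0],[0,0.5,0],[0,0,0],[0,0,0]],"rotation":[[0,0,0],[0,0,0],[0,0,0],[0,0,0],[0,0,0],[0,0,0],[0,0,0],[0,0,0],[0,0,0],[0,0,0],[0,0,0],[0,0,0]],"claw":[-1,-1,-1,-1,-1,-1,-1,-1,-1,-1,-1,-1]}'; python3 - <<'E'
from h import *
to(.551+.2*.035,-.0255,.023,.035); snap('top','t1')
E
```

```text
time_s: 5.15
tool_pos: [0.563, -0.0145, 0.0269]
tcp_rot: [-3.125, -0.011, 0.042]
wrist_force: [7.0, 32.9, -4.7]
finger_gap: 0.115
t 5.15 shift cm [-0.55  1.09  0.37] rotz 0.007 F [ 7.  32.9 -4.7] gap 0.115
```

```bash
python3 -m handwheel '{"translation":[[0,-1.2,0],[0,0,0],[0,0,0],[0,0,0],[0,0,-4],[0,0,-6],[0,-3,-5],[0,-4,-2],[0,0,0],[0,0,0]],"rotation":[[0,0,0],[0,0,0],[0,0,0],[0,0,0],[0,0,0],[0,0,0],[0,0,0],[0,0,0],[0,0,0],[0,0,0]],"claw":[-1,-0.15,-0.15,-0.15,-0.15,-0.15,0.9,0.9,0.9,0.9]}'; python3 - <<'E'
from h import *
to(.55,.1,.2,.035); snap('wrist','w2')
E
```

```text
time_s: 6.45
tool_pos: [0.5555, 0.0512, 0.1948]
tcp_rot: [3.141, 0.001, 0.03]
wrist_force: [-0.1, -0.6, -0.3]
finger_gap: 0.95
t 6.45 shift cm [-0.4  -4.89 -0.53] rotz -0.005 F [-0.1 -0.6 -0.3] gap 0.95
```

View pics/w2.png

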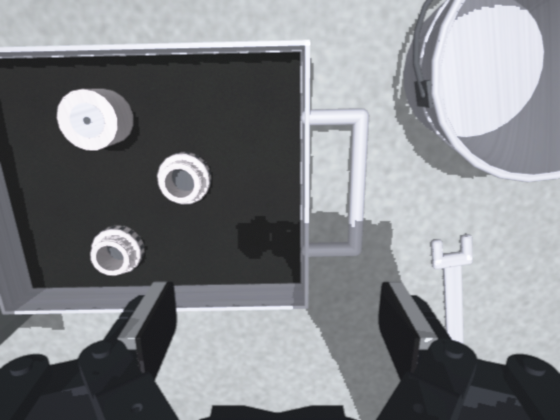

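Wrist view: bar end top (88,119), middle cup barrel top (183,179), near cup barrel top (112,255), handle bar (358,180). Tray looks fully out.

```bash
python3 - <<'E'
from h import *
np.set_printoptions(precision=4,suppress=True)
w=load('w2'); t=load('t0')
for n,u,v,z in [('bar',358,182,.042),('front mid',306,175,.05),('barend',88,119,.046),('cupA',183,179,.037),('cupB',112,255,.037),('pailrimleft',432,90,.1)]: print(n,onz(w,u,v,z))
# top view refinements: pail rim ellipse & tote rim
g=cv2.cvtColor(t['frame'],cv2.COLOR_RGB2GRAY)
for (x0,y0,x1,y1) in [(297,137,362,205)]:
    sub=cv2.resize(t['frame'][y0:y1,x0:x1],None,fx=6,fy=6,interpolation=cv2.INTER_CUBIC)
    cv2.imwrite('pics/pail.png',sub[:,:,::-1])
for n,u,v,z in [('pL',303,170,.1),('pR',356,168,.1),('pT',329,144,.1),('pB',329,195,.1)]: print(n,onz(t,u,v,z))
for n,u,v,z in [('pL',206,236,.1),('pR',273,241,.1),('pT',240,216,.1),('pB',240,266,.1)]: print('s',n,onz(load('s0'),u,v,z))
E
```

```text
bar [ 0.5633 -0.0136  0.042 ]
front mid [0.5697 0.0293 0.05  ]
barend [0.607  0.1955 0.046 ]
cupA [0.5604 0.1285 0.037 ]
cupB [0.4903 0.1939 0.037 ]
pailrimleft [ 0.6354 -0.0391  0.1   ]
pL [ 0.6534 -0.0418  0.1   ]
pR [ 0.6552 -0.1841  0.1   ]
pT [ 0.7241 -0.1145  0.1   ]
pB [ 0.5832 -0.1088  0.1   ]
s pL [ 0.6321 -0.173   0.1   ]
s pR [ 0.7073 -0.0515  0.1   ]
s pT [ 0.6041 -0.0844  0.1   ]
s pB [ 0.7407 -0.139   0.1   ]
```

View pics/pail.png

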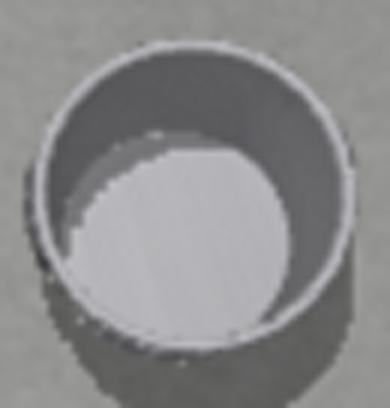

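```bash
python3 - <<'E'
from h import *
to(.5604,.1285,.0145,.03)
E
python3 -m handwheel '{"translation":[[0.3,-3.0,2],[0.3,-3.0,4],[0.1,-1.7,4],[0,0,0],[0,0,0]],"rotation":[[0,0,0],[0,0,0],[0,0,0],[0,0,0],[0,0,0]],"claw":[0.5,0.5,0.5,0.5,0.5]}' 50; python3 - <<'E'
from h import *
to(.5604,.1285,.0145,.03)
E
```

```text
t 6.5 shift cm [ 0.76 -7.78 17.98] rotz -0.001 F [ 0.2 -0.4 -0.5] gap 0.947
time_s: 7.12
tool_pos: [0.5612, 0.1279, 0.0957]
tcp_rot: [3.141, 0.0, 0.029]
wrist_force: [0.2, -0.1, 0.3]
finger_gap: 0.75
t 7.12 shift cm [-0.08 -0.07  8.12] rotz -0.001 F [ 0.2 -0.1  0.3] gap 0.75
```

```bash
python3 -m handwheel '{"translation":[[-0.1,-0.1,3],[0,0,3],[0,0,1.6],[0,0,0.5],[0,0,0],[0,0,0],[0,0,0],[0,0,0],[0,0,0]],"rotation":[[0,0,0],[0,0,0],[0,0,0],[0,0,0],[0,0,0],[0,0,0],[0,0,0],[0,0,0],[0,0,0]],"claw":[0.5,0.5,0.5,0.5,0.5,-1,-1,-1,-1]}' 50; python3 - <<'E'
from h import *
to(.5604,.1285,.0145,.03)
snap('wrist','w3')
E
```

```text
time_s: 8.25
tool_pos: [0.5604, 0.1308, 0.0158]
tcp_rot: [-3.142, -0.002, 0.031]
wrist_force: [-1.9, -1.1, 6.5]
finger_gap: 0.478
t 8.25 shift cm [-0.01  0.23  0.13] rotz 0.001 F [-1.9 -1.1  6.5] gap 0.478
```

View pics/w3.png

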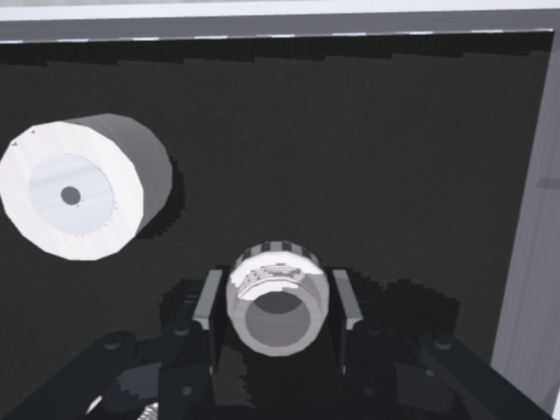

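Gripped on the flange: gap 0.478 is about 44 mm, and the cup is centred at (277,305). Next, lift and carry it to the tote.

```bash
python3 -m handwheel '{"translation":[[0,0,-1.5],[0,0,-4],[0,0,-5],[-0.1,1.5,-4],[-0.2,3.5,0],[-0.3,5.5,0],[-0.3,6,0],[-0.3,6,0],[-0.3,6,0],[-0.3,6,0],[-0.3,6,0],[-0.3,5,0],[-0.2,3.5,0],[-0.1,2,0],[0,0.6,0],[0,0,0],[0,0,0]],"rotation":[[0,0,0],[0,0,0],[0,0,0],[0,0,0],[0,0,0],[0,0,0],[0,0,0],[0,0,0],[0,0,0],[0,0,0],[0,0,0],[0,0,0],[0,0,0],[0,0,0],[0,0,0],[0,0,0],[0,0,0]],"claw":[-1,-1,-1,-1,-1,-1,-1,-1,-1,-1,-1,-1,-1,-1,-1,-1,-1]}'; python3 - <<'E'
from h import *
to(.55,-.384,.0065,.0)
snap('wrist','w4')
E
```

```text
time_s: 10.42
tool_pos: [0.5492, -0.384, 0.1594]
tcp_rot: [-3.141, -0.0, 0.033]
wrist_force: [-0.5, -0.7, -0.5]
finger_gap: 0.48
t 10.43 shift cm [ 0.08  0.02 15.29] rotz 0.033 F [-0.5 -0.7 -0.5] gap 0.48
```

View pics/w4.png

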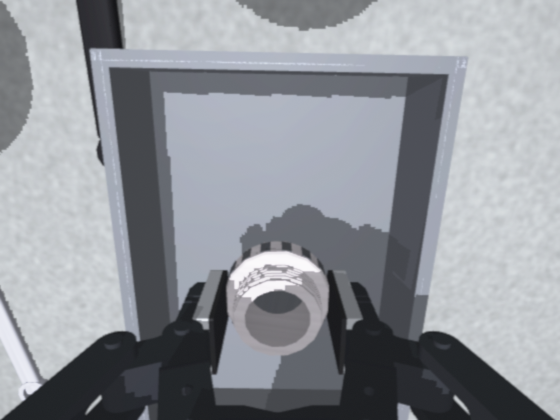

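The cup hangs level above the tote, about mid-width. Lower it now.

```bash
python3 -m handwheel '{"translation":[[0,0,2.5],[0,0,4],[0,0,4],[0,0,2.5],[0,0,1],[0,0,0.5],[0,0,0.2],[0,0,0.1],[0,0,0],[0,0,0]],"rotation":[[0,0,0],[0,0,0],[0,0,0],[0,0,0],[0,0,0],[0,0,0],[0,0,0],[0,0,0],[0,0,0],[0,0,0]],"claw":[-1,-1,-1,-1,-1,-1,-1,-1,-1,-1]}'
```

```text
time_s: 11.72
tool_pos: [0.5487, -0.3862, 0.0117]
tcp_rot: [3.141, -0.001, 0.031]
wrist_force: [0.6, -0.0, -0.3]
finger_gap: 0.483
```

```bash
python3 -m handwheel '{"translation":[[0,0,0.2],[0,0,0.1],[0,0,0]],"rotation":[[0,0,0],[0,0,0],[0,0,0]],"claw":[-1,-1,-1]}'; python3 -m handwheel '{"translation":[[0,0,0.1],[0,0,0]],"rotation":[[0,0,0],[0,0,0]],"claw":[-1,-1]}'
```

```text
time_s: 12.1
tool_pos: [0.5484, -0.386, 0.0081]
tcp_rot: [-3.141, 0.0, 0.031]
wrist_force: [0.3, -0.2, -1.7]
finger_gap: 0.479
time_s: 12.35
tool_pos: [0.5485, -0.3861, 0.0079]
tcp_rot: [3.141, 0.0, 0.031]
wrist_force: [-1.8, 1.2, 3.6]
finger_gap: 0.485
```

```bash
python3 -m handwheel '{"translation":[[0,0,0],[0,0,0],[0,0,-1],[0,0,-4],[0,0,-5],[0,-1.5,-4.5],[0,-4,0],[0,-6,0],[0,-6,0],[0,-6,0],[0,-6,0],[0,-6,0],[0,-6,0],[0,-6,0],[0,-5,0],[0,-3,0],[0,-2,0],[0,0,0],[0,0,0]],"rotation":[[0,0,0],[0,0,0],[0,0,0],[0,0,0],[0,0,0],[0,0,0],[0,0,0],[0,0,0],[0,0,0],[0,0,0],[0,0,0],[0,0,0],[0,0,0],[0,0,0],[0,0,0],[0,0,0],[0,0,0],[0,0,0],[0,0,0]],"claw":[0.4,0.4,0.4,0.4,0.4,0.4,0.4,0.4,0.4,0.4,0.4,0.4,0.4,0.4,0.4,0.4,0.4,0.4,0.4]}'; python3 - <<'E'
from h import *
to(.4903,.1939,.0145,.03)
E
```

```text
time_s: 14.72
tool_pos: [0.5311, 0.1868, 0.1522]
tcp_rot: [3.14, 0.0, 0.029]
wrist_force: [0.5, -1.0, -0.2]
finger_gap: 0.695
t 14.72 shift cm [-4.06 -0.85 13.77] rotz -0.001 F [ 0.5 -1.  -0.2] gap 0.695
```

```bash
python3 -m handwheel '{"translation":[[-2,-0.4,2],[-2.1,-0.5,4],[0,0,3.5],[0,0,2.5],[0,0,1.2],[0,0,0.4],[0,0,0],[0,0,0],[0,0,0],[0,0,0],[0,0,0]],"rotation":[[0,0,0],[0,0,0],[0,0,0],[0,0,0],[0,0,0],[0,0,0],[0,0,0],[0,0,0],[0,0,0],[0,0,0],[0,0,0]],"claw":[0.4,0.4,0.4,0.4,0.4,0.4,0.4,-1,-1,-1,-1]}' 50; python3 - <<'E'
from h import *
to(.4903,.1939,.0145,.03)
snap('wrist','w5')
E
```

```text
time_s: 16.1
tool_pos: [0.4903, 0.1966, 0.0176]
tcp_rot: [-3.141, -0.002, 0.031]
wrist_force: [-1.8, -1.3, 5.7]
finger_gap: 0.481
t 16.1 shift cm [-0.    0.27  0.31] rotz 0.001 F [-1.8 -1.3  5.7] gap 0.481
```

View pics/w5.png

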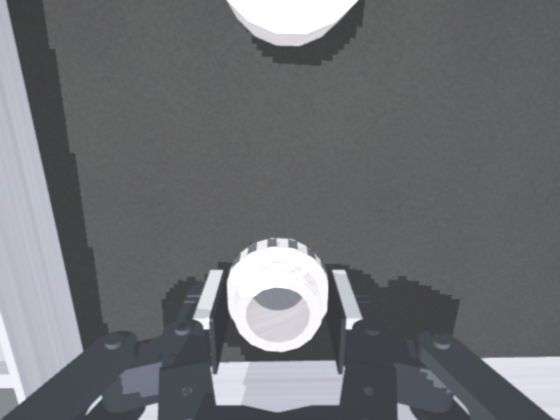

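```bash
python3 -m handwheel '{"translation":[[0,0,-1.5],[0,0,-4],[0,0,-5],[-0.2,1.5,-3.5],[-0.4,3.5,0],[-0.5,5.5,0],[-0.6,6,0],[-0.6,6,0],[-0.6,6,0],[-0.6,6,0],[-0.6,6,0],[-0.6,6,0],[-0.5,5,0],[-0.5,3.5,0],[-0.4,2.5,0],[-0.2,0.5,0],[0,0,0],[0,0,0]],"rotation":[[0,0,0],[0,0,0],[0,0,0],[0,0,0],[0,0,0],[0,0,0],[0,0,0],[0,0,0],[0,0,0],[0,0,0],[0,0,0],[0,0,0],[0,0,0],[0,0,0],[0,0,0],[0,0,0],[0,0,0],[0,0,0]],"claw":[-1,-1,-1,-1,-1,-1,-1,-1,-1,-1,-1,-1,-1,-1,-1,-1,-1,-1]}'; python3 - <<'E'
from h import *
to(.45,-.384,.0096,.03)
E
```

```text
time_s: 18.4
tool_pos: [0.445, -0.3836, 0.1566]
tcp_rot: [-3.141, -0.0, 0.033]
wrist_force: [-0.6, 0.9, -0.8]
finger_gap: 0.477
t 18.4 shift cm [ 0.49  0.07 14.7 ] rotz 0.003 F [-0.6  0.9 -0.8] gap 0.477
```

```bash
python3 -m handwheel '{"translation":[[0,0,2.5],[0,0,4],[0,0,4],[0,0,2.5],[0,0,1],[0,0,0.3],[0,0,0],[0,0,0]],"rotation":[[0,0,0],[0,0,0],[0,0,0],[0,0,0],[0,0,0],[0,0,0],[0,0,0],[0,0,0]],"claw":[-1,-1,-1,-1,-1,-1,-1,-1]}';  python3 -m handwheel '{"translation":[[0,0,0.1],[0,0,0.1],[0,0,0]],"rotation":[[0,0,0],[0,0,0],[0,0,0]],"claw":[-1,-1,-1]}'
```

```text
time_s: 19.4
tool_pos: [0.4451, -0.3857, 0.0144]
tcp_rot: [3.14, -0.001, 0.031]
wrist_force: [0.3, -0.4, -0.6]
finger_gap: 0.479
time_s: 19.77
tool_pos: [0.4444, -0.3853, 0.0113]
tcp_rot: [-3.142, 0.0, 0.031]
wrist_force: [0.4, 0.2, -0.9]
finger_gap: 0.478
```

```bash
python3 -m handwheel '{"translation":[[0,0,0.15],[0,0,0]],"rotation":[[0,0,0],[0,0,0]],"claw":[-1,-1]}';  python3 -m handwheel '{"translation":[[0,0,0.1],[0,0,0]],"rotation":[[0,0,0],[0,0,0]],"claw":[-1,-1]}'
```

```text
time_s: 20.02
tool_pos: [0.4445, -0.3853, 0.0098]
tcp_rot: [3.142, -0.0, 0.031]
wrist_force: [0.5, -0.7, -0.3]
finger_gap: 0.478
time_s: 20.27
tool_pos: [0.4445, -0.3854, 0.0097]
tcp_rot: [3.141, 0.0, 0.031]
wrist_force: [-2.3, 0.6, 8.7]
finger_gap: 0.477
```

```bash
python3 -m handwheel '{"translation":[[0,0,0],[0,0,0],[0,0,-1],[0,0,-4],[0,0,-5],[0.5,-1.5,-4.5],[1,-4,0],[1.7,-5.8,0],[1.7,-5.8,0],[1.8,-5.8,0],[1.8,-5.8,0],[1.8,-5.8,0],[1.8,-5.8,0],[1.8,-5.8,0],[1.7,-5,0],[1.2,-3.5,0],[1.1,-2.8,0],[0,0,0],[0,0,0]],"rotation":[[0,0,0],[0,0,0],[0,0,0],[0,0,0],[0,0,0],[0,0,0],[0,0,0],[0,0,0],[0,0,0],[0,0,0],[0,0,0],[0,0,0],[0,0,0],[0,0,0],[0,0,0],[0,0,0],[0,0,0],[0,0,0],[0,0,0]],"claw":[0.5,0.5,0.5,0.5,0.5,0.5,0.5,0.5,0.5,0.5,0.5,0.5,0.5,0.5,0.5,0.5,0.5,0.5,0.5]}'; python3 - <<'E'
from h import *
to(.607,.1955,.018,.03)
E
```

```text
time_s: 22.65
tool_pos: [0.6056, 0.1929, 0.1539]
tcp_rot: [3.141, 0.0, 0.03]
wrist_force: [-0.5, -0.1, 0.1]
finger_gap: 0.753
t 22.65 shift cm [ 0.16 -0.26 13.59] rotz 0.0 F [-0.5 -0.1  0.1] gap 0.753
```

```bash
python3 -m handwheel '{"translation":[[0.1,-0.4,2],[0,0,4],[0,0,3.5],[0,0,2.5],[0,0,1.2],[0,0,0.4],[0,0,0],[0,0,0],[0,0,0],[0,0,0],[0,0,0]],"rotation":[[0,0,0],[0,0,0],[0,0,0],[0,0,0],[0,0,0],[0,0,0],[0,0,0],[0,0,0],[0,0,0],[0,0,0],[0,0,0]],"claw":[0.5,0.5,0.5,0.5,0.5,0.5,0.5,-1,-1,-1,-1]}' 60; python3 - <<'E'
from h import *
np.set_printoptions(precision=4,suppress=True)
to(.655,-.112,.15,.03)
w=load('w2')
print(proj(w,np.array([.655,-.112,.1])))
P=[]
for u,v in [(432,90),(440,130),(465,155),(500,174),(540,180),(437,40)]:
    p=onz(w,u,v,.1); P.append(p); print(p)
P=np.array(P)[:,:2]; A=np.c_[2*P,np.ones(len(P))]; s=np.linalg.lstsq(A,(P**2).sum(1),rcond=None)[0]; print(s[:2],np.sqrt(s[2]+s[0]**2+s[1]**2))
E
```

```text
time_s: 24.02
tool_pos: [0.6075, 0.1981, 0.0192]
tcp_rot: [-3.141, -0.002, 0.031]
wrist_force: [-0.9, -1.6, 6.3]
finger_gap: 0.512
t 24.02 shift cm [  3.83  31.14 -13.08] rotz 0.001 F [-0.9 -1.6  6.3] gap 0.512
[561.1599  58.7626]
[ 0.6354 -0.0391  0.1   ]
[ 0.612  -0.0479  0.1   ]
[ 0.597  -0.0663  0.1   ]
[ 0.5854 -0.0912  0.1   ]
[ 0.5823 -0.1179  0.1   ]
[ 0.6628 -0.0376  0.1   ]
[ 0.6533 -0.1076] 0.07094105947046202
```

```bash
python3 -m handwheel '{"translation":[[0,0,-1.5],[0,0,-4],[0,0,-5],[0.2,1.5,-5],[0.4,3.5,0],[0.6,5.5,0],[0.7,5.5,0],[0.7,5.5,0],[0.6,4.5,0],[0.4,3,0],[0.2,2,0],[0,0,0],[0,0,0],[0,0,0]],"rotation":[[0,0,0],[0,0,0],[0,0,0],[0,0,0],[0,0,0],[0,0,0],[0,0,0],[0,0,0],[0,0,0],[0,0,0],[0,0,0],[0,0,0],[0,0,0],[0,0,0]],"claw":[-1,-1,-1,-1,-1,-1,-1,-1,-1,-1,-1,-1,-1,-1]}'; python3 - <<'E'
from h import *
to(.6535,-.11,.03,.03);snap('wrist','w6')
E
```

```text
time_s: 25.78
tool_pos: [0.6541, -0.1084, 0.173]
tcp_rot: [-3.141, -0.0, 0.034]
wrist_force: [-0.3, 0.0, -1.7]
finger_gap: 0.511
t 25.77 shift cm [-0.07  0.17 14.3 ] rotz 0.004 F [-0.3  0.  -1.7] gap 0.511
```

View pics/w6.png

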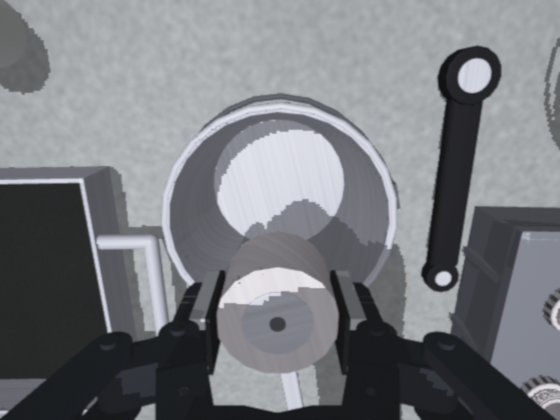

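The pail rim spans px 163–397, with the bar end centred over it at (278,320) and the crank arm clear on the right. Lower it in.

```bash
python3 -m handwheel '{"translation":[[0,0.1,2.5],[0,0,4],[0,0,3.5],[0,0,2.5],[0,0,1],[0,0,0.5],[0,0,0],[0,0,0]],"rotation":[[0,0,0],[0,0,0],[0,0,0],[0,0,0],[0,0,0],[0,0,0],[0,0,0],[0,0,0]],"claw":[-1,-1,-1,-1,-1,-1,-1,-1]}';  python3 -m handwheel '{"translation":[[0,0,0.6],[0,0,0.3],[0,0,0.2],[0,0,0]],"rotation":[[0,0,0],[0,0,0],[0,0,0],[0,0,0]],"claw":[-1,-1,-1,-1]}'
```

```text
time_s: 26.82
tool_pos: [0.6549, -0.1117, 0.0339]
tcp_rot: [3.141, -0.002, 0.031]
wrist_force: [0.5, -0.5, -1.0]
finger_gap: 0.512
time_s: 27.32
tool_pos: [0.6539, -0.1117, 0.0215]
tcp_rot: [-3.142, 0.0, 0.031]
wrist_force: [-0.1, 0.2, -1.9]
finger_gap: 0.505
```

```bash
python3 -m handwheel '{"translation":[[0,0,0.4],[0,0,0.3],[0,0,0],[0,0,0],[0,0,0],[0,0,-2],[0,0,-4],[0,0,-5],[-1,-1,-4],[-3,-3,0],[-3,-3,0],[-2,-2,0],[-1,-1,0],[0,0,0],[0,0,0]],"rotation":[[0,0,0],[0,0,0],[0,0,0],[0,0,0],[0,0,0],[0,0,0],[0,0,0],[0,0,0],[0,0,0],[0,0,0],[0,0,0],[0,0,0],[0,0,0],[0,0,0],[0,0,0]],"claw":[-1,-1,-1,0.25,0.25,0.25,0.25,0.25,-0.15,-0.15,-0.15,-0.15,-0.15,-0.15,-0.15]}'; python3 - <<'E'
from h import *
to(.55,-.0136,.023,.03);snap('wrist','w7');snap('top','t7')
E
```

```text
time_s: 29.2
tool_pos: [0.5521, -0.0162, 0.1651]
tcp_rot: [3.141, -0.001, 0.029]
wrist_force: [0.2, -0.0, 0.7]
finger_gap: 0.425
t 29.2 shift cm [-0.21 -0.28 14.21] rotz -0.001 F [ 0.2 -0.   0.7] gap 0.425
```

View pics/w7.png

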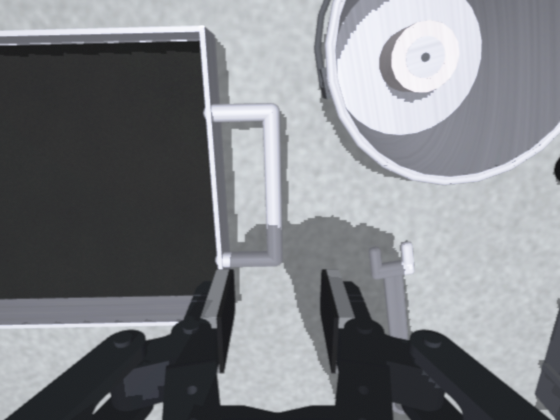

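The bar end lies in the pail at (425,57), and the tray and handle are undisturbed (bar (271,115)–(276,255)). Now grip the handle.

```bash
python3 - <<'E'
from h import *
w=load('w7')
print(onz(w,273.5,187,.042)); to(.55,-.013,.023,.03)
E
python3 -m handwheel '{"translation":[[-0.2,-0.25,3],[0,0,4.5],[0,0,4],[0,0,2],[0,0,0.6],[0,0,0],[0,0,0],[0,0,0],[0,0,0]],"rotation":[[0,0,0],[0,0,0],[0,0,0],[0,0,0],[0,0,0],[0,0,0],[0,0,0],[0,0,0],[0,0,0]],"claw":[-0.15,-0.15,-0.15,-0.15,-0.15,-0.15,-1,-1,-1]}' 50
```

```text
[ 0.56186692 -0.01300477  0.042     ]
t 29.3 shift cm [-0.18 -0.3  14.18] rotz -0.001 F [0.2 0.5 0.6] gap 0.423
time_s: 30.42
tool_pos: [0.5499, -0.0126, 0.0249]
tcp_rot: [3.141, -0.002, 0.031]
wrist_force: [-0.8, -0.2, 5.9]
finger_gap: 0.119
```

```bash
python3 -m handwheel '{"translation":[[0,0.7,0],[0,0.7,0],[0,0,0],[0,0,0]],"rotation":[[0,0,0],[0,0,0],[0,0,0],[0,0,0]],"claw":[-1,-1,-1,-1]}'
```

```text
time_s: 30.92
tool_pos: [0.5501, -0.0151, 0.0249]
tcp_rot: [-3.13, -0.003, 0.039]
wrist_force: [-3.9, 24.7, 4.6]
finger_gap: 0.12
```

The end stop is confirmed: 25 N of resistance with almost no motion. Push home.

```bash
python3 -m handwheel '{"translation":[[0,-1.4,0],[0,-1,0],[0,-2,0],[0,-3,0],[0,-3,0],[0,-3,0],[0,-3,0],[0,-2.2,0],[0,-1.2,0],[0,-0.8,0],[0,-0.5,0],[0,-0.4,0],[0,-0.4,0],[0,0,0],[0,0,0]],"rotation":[[0,0,0],[0,0,0],[0,0,0],[0,0,0],[0,0,0],[0,0,0],[0,0,0],[0,0,0],[0,0,0],[0,0,0],[0,0,0],[0,0,0],[0,0,0],[0,0,0],[0,0,0]],"claw":[-1,-1,-1,-1,-1,-1,-1,-1,-1,-1,-1,-1,-1,-1,-1]}'
```

```text
time_s: 32.8
tool_pos: [0.5398, 0.1849, 0.0248]
tcp_rot: [3.13, 0.007, 0.027]
wrist_force: [-12.0, -18.0, 27.8]
finger_gap: 0.117
```

```bash
python3 -m handwheel '{"translation":[[0,-0.4,0],[0,0,0],[0,0,0]],"rotation":[[0,0,0],[0,0,0],[0,0,0]],"claw":[-1,-1,-1]}'; python3 -m handwheel '{"translation":[[0,0.6,0],[0,0,0],[0,0,0],[0,0,0],[0,0,-3],[0,0,-5],[-1,2,-5],[-1,4,-5],[-1,5,0],[-1,5,0],[0,5,0],[0,3,0],[0,0,0],[0,0,0]],"rotation":[[0,0,0],[0,0,0],[0,0,0],[0,0,0],[0,0,0],[0,0,0],[0,0,0],[0,0,0],[0,0,0],[0,0,0],[0,0,0],[0,0,0],[0,0,0],[0,0,0]],"claw":[-1,-1,-0.15,-0.15,-0.15,-0.15,-0.15,-0.15,-0.15,-0.15,-0.15,-0.15,-0.15,-0.15]}'; python3 - <<'E'
from h import *
t=snap('top','t8'); s=snap('scene','s8')
im=np.zeros((600,560,3),np.uint8); im[:300]=t['frame'][90:390]; im[300:]=s['frame'][100:400]
cv2.imwrite('pics/final.png',im[:,:,::-1])
a=load('t0')['frame']; print(t['frame'].shape)
E
```

```text
time_s: 33.17
tool_pos: [0.5398, 0.1849, 0.0247]
tcp_rot: [3.125, 0.008, 0.025]
wrist_force: [-13.4, -26.0, 32.3]
finger_gap: 0.122
time_s: 34.92
tool_pos: [0.5107, -0.0478, 0.202]
tcp_rot: [-3.141, -0.0, 0.032]
wrist_force: [0.0, 0.7, -0.9]
finger_gap: 0.426
(420, 560, 3)
```

View pics/final.png

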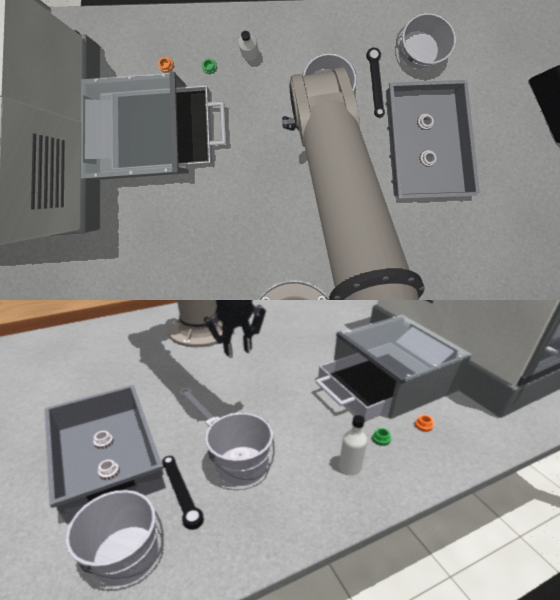

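The final view shows both cups standing in the tote at (426,121) and (429,158), the bar end in the pail, the tray empty and in, and everything else where it was.

```bash
python3 - <<'E'
from h import *
t=load('t8');a=load('t0')
for n,(x0,y0,x1,y1) in dict(tote=(384,165,484,292),pail2=(398,100,460,160),bottle=(235,115,262,155),cups=(155,145,220,163),crank=(364,135,386,208)).items():
    f=lambda c:np.float32(cv2.cvtColor(c['frame'],cv2.COLOR_RGB2GRAY)[y0:y1,x0:x1])
    print(n,cv2.phaseCorrelate(f(a),f(t)))
p,q=onz(t,426,211,.029),onz(t,429,248,.029); print(p,q,np.linalg.norm(p-q))
print(bot.close_job())
E
```

```text
tote ((0.03376080714242846, -0.0026590640178909553), 0.7919058077037334)
pail2 ((-0.0096190750610603, 0.00025045063030049164), 0.9915132539967696)
bottle ((0.5284107281369579, 0.03477216900048674), 0.9967326476618096)
cups ((-0.03501795409182762, -0.0448963670515905), 0.9920167647026203)
crank ((-0.03567897556754396, 0.5107150386043458), 0.9907057672076756)
[ 0.54463069 -0.38505679  0.029     ] [ 0.44133477 -0.38521423  0.029     ] 0.10329603843837608
the job is handed in; nothing more can be done
None
```

The job is done and handed in at about 35 s: both cups are in the grey tote, the bar end is in the scrap pail, and the tray is back home.

- **Tray out:** I drew it to its outer end stop. A second pull met 25 N with almost no motion. My pictures put the draw at about 0.187 m, so the tray seems to have started about 13 mm out.
- **Cups:** They stand on their flanges in the tote, about 103 mm apart between centres. Contact force on setting down was under 10 N.
- **Bar end:** It went into the pail nearer the robot's base, and the wrist picture showed it lying inside.
- **Tray home:** Pushing it back took 0.200 m of travel to the inner stop. Another 4 mm of commanded push gave 26 N and no motion. On that last push the wrist also read about 32 N upwards and 13 N sideways from the grip on the handle.
- **Everything else:** Before and after pictures show no shift of the tote, the second pail or the green and orange cups. The bottle and the crank arm each read 0.5 pixel of shift, one axis only, about 1.5 mm. I never approached either, so I put that down to shadow and matching error. The arm hid most of the scrap pail in the final top view, so I checked that by eye in the scene picture. I did not measure the spanner.

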